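# Fetch the hand lens and look at the specimen dish

### The arm

A 7-joint arm with a two-finger parallel gripper is mounted at the origin on the work surface. World frame = base frame: x ahead of the robot, y to its left, z up, the work surface at z = 0. Lengths are in mm, angles in rad, forces in N, time in s.
With the tool pointing down it reaches from about 400 to 850 mm from the base axis. Payload 4.4 kg.
Tool frame: the origin (TCP) lies midway between the tips of the shut fingers; the grasp point (between the pads) lies 19 mm behind it (env.hold_point_z is the distance from the TCP to the grasp point, in mm); z points along the fingers, y is the line along which they close (so a half turn about z gives the same grasp; the last joint's range is limited). The gripper opens to 94 mm and grips with 3 to 60 N. Pads are 16 mm wide; open, the fingers measure 119 mm over their backs; the gripper's body (75 mm by 177 mm) begins 78 mm behind the grasp point.
Start: joints at [1.068, 0.628, 0.038, 1.517, -0.027, 0.996, -0.02], TCP at [275.007, -588.973, 205.478] pointing down, gripper open.
Joint ranges: [-3.06, 3.06], [-0.37, 2.12], [-1.25, 1.32], [0.18, 2.47], [-1.1, 4.24], [0.23, 1.98], [-2.94, 2.94]. Speed limits (rad/s): [2.57, 2.57, 3.14, 3.14, 3.14, 3.14, 3.14].

### API

Orientations are given as a unit quaternion [w, x, y, z].
In Python, from rig import env, set_gripper, kinematics, state, vision, job gives the robot as it stands. Calls block until the motion is done:
- env.move_to(position, orientation): joint-space move of the TCP to a pose.
- env.servo_line(position, rotation=None, vel=150, f_stop=None): straight line of the TCP; rotation=None keeps the orientation; vel is the mean speed in mm/s. With f_stop (N) it stops when the force on the tool has changed by that much, and returns True; else False.
- env.move_joints(angles): joint-space move.
- set_gripper(opening, squeeze=None): finger opening in mm; squeeze is the grip in N (None keeps the last); returns when the fingers have stopped.
- env.dwell(seconds).
- kinematics.ik(position, orientation): joint angles nearest the present ones, or None.
- state(): the state.
- vision.capture(name): name is "scene" or "side" or "wrist"; returns the picture (384x512x3 uint8, red, green, blue); there is no depth.
- vision.calibration(name): a dict with "camera_matrix" (3x3 intrinsics, pixels), "origin" and "orientation" of the camera in the world. Camera axes: x right, y down, z forward; pixel columns grow to the right and rows downward; lengths in mm; the calibration is good to about 2 mm. A picture is of the moment at which its call begins: read the wrist's pose just before it. calibration takes no time and is no camera call; for the wrist camera it gives the pose at the moment of the call.
A pose or a line that the arm cannot do raises env.MotionError and nothing moves.
- job.sign_off(): hands the job in; it is judged then, once.
The state is a dict: "time_s": time; "joints": joint angles; "qd": joint speeds; "tau": joint torques, N m; "tool_pos": TCP position; "eef_rot": TCP orientation; "force": force on the tool from outside, world axes, zero at the start; "torque": the same for the moment, N m; "finger_gap": finger opening in mm; "grip_force": force on a finger pad.
Only numpy, scipy, OpenCV 4.12 (cv2) and the standard library are available. Lean on these libraries where they do the work, as an engineer would, in place of code of your own. Each camera call takes 0.05 s, during which the arm holds its last target. There are 200 camera calls.

### The job

Slide the covered specimen dish flat along the table onto the printed circle of the white card first; then lift open the lid of the blue lens case, draw out the large black magnifier by its handle and hold it level over the middle of the dish, its glass about 8 cm above the table. Finish while still holding it there; leave the small red magnifier in the case and all the other things where they are.

Things in the scene. Friction and masses are not known exactly. Their poses are not given: they have to be found in the camera images.
- dish: covered round clear petri dish, diameter 100 mm, 20 mm tall, about 90 g, closed (too wide to be gripped across), with coloured specimens inside; stands loose on the table. Origin: centre of its underside.
- card: flat white square card, 140 x 140 mm, lying on the table (fixed, under 1 mm thick, the dish slides over it without any step), with a thin dark printed circle of 102 mm diameter round its centre, just larger than the dish. Origin: its centre, on the table.
- case: blue hinged plastic lens case, 208 (own x) x 170 (own y) x 38 mm tall without lid, walls 4 mm, fixed. Origin: centre of its underside, z up; hinge along its +y side, the lid's pull at its -y side. Inside, two rows along own x, at own y = -41 and +41 mm, hold one magnifier each (either may be in either row), handles towards -x, glasses towards +x, lying on a light grey tray 16 mm above the table.
- trough (a point): centre of the finger trough in the case's tray, on the case floor, 4 mm above the table: 60 mm wide along the case's x, as long as the case is wide, empty below the middles of both handles, so fingers can reach 12 mm below a handle's underside on both its sides. It lies 35 mm towards the case's -x from the case's centre.
- case_lid (a joint): angle of the case lid in rad: 0 shut, grows as it opens, stop at 2.1 (leaning back past upright). It may start a little ajar. A friction hinge: the lid stays where it is left; moving it takes about 1 to 1.5 N at the pull.
- lid_tab (a point): grip point of the lid's pull, a block at the middle of the lid's free edge, 40 mm along the hinge direction, 14 mm thick, standing 18 mm above the shut lid. The point is 7 mm below the pull's top, 11 mm above the lid's top; with the lid shut, 177 mm from the hinge line and 23 mm above it. Gripped by its ends it turns between the pads as the lid swings: the gripper can stay upright.
- lid_hinge (a point): middle of the lid's hinge line, on the case's +y side, 38 mm above the table; the line runs along the case's x axis. The lid opens by lifting the pull side up and over towards the case's +y.
- lens: the large black magnifier, about 160 mm long, about 70 g, lying flat and hidden in one of the case's two rows, loose on the tray. Straight black handle 90 mm long, 18 mm wide, 12 mm thick; round frame of 64 mm outer diameter, 12 mm thick. Origin: underside of the handle at its middle; own x points along the handle to the glass, z up through the glass. The centre of the glass is at own x = 84 mm.
- lens_eye (a point): centre of the large magnifier's glass (84 mm along x from the handle's middle, 6 mm above the underside).
- lens_grip (a point): centre of the large magnifier's handle (6 mm above the underside): where to grip, the handle 18 mm wide.
- loupe: the small red-handled magnifier in the case's other row, same handle size, round steel-coloured frame of 42 mm diameter; stays in the case. Origin: underside of the handle at its middle, x to the glass.
- scissors: steel dissecting scissors, about 145 mm long, 8 mm tall, lying on the table; leave alone. Origin: at the pivot, on the table.
- forceps: steel forceps, about 150 mm long, 8 mm tall, lying on the table; leave alone. Origin: at their middle, on the table.
- cup_a: small white square plastic cup, 36 x 36 x 28 mm, leave alone. Origin: centre of its underside.
- cup_b: second small white square plastic cup, 36 x 36 x 28 mm, leave alone. Origin: centre of its underside.
- bottle: amber bottle with black cap, 38 mm diameter, 85 mm tall, leave alone. Origin: centre of its underside.
- slidebox: cream plastic slide mailer, 82 x 32 x 22 mm, leave alone. Origin: centre of its underside.
Mind the look-alikes: they are no part of the job. There is more than one size of the lens; the one meant has the size given above.

How it is judged:
By the outcome, as a careful person would: the job done as asked, in the order asked, and still so for the second after the job is handed in, while the arm keeps its last pose, push and grip.
It also fails if it takes over 72 s, if anything falls off the work surface, if the arm or the gripper's body presses on something with over 40 N, if the wrist force passes 120 N, or if a joint passes its speed limit or range.

## Working session

There is one attempt and no reset: what is moved stays moved. The work goes in short steps, each a Python script; the robot and the scene stay as the last script left them, time stands still between calls to the robot, and variables do not carry over. Pictures are saved under pics/ and viewed, at most 10 in all, crops included, and the job is handed in when it is done.

```bash
ls; mkdir -p pics
cat > h.py <<'E'
import numpy as np, cv2
from scipy.spatial.transform import Rotation as R
from rig import env,set_gripper,kinematics,state,vision,job
def rot(q): return R.from_quat([q[1],q[2],q[3],q[0]]).as_matrix()
def ray(c,uv,z):
    K=np.array(c["camera_matrix"]);o=np.array(c["origin"],float)
    M=np.array(c["orientation"],float); M=rot(M) if M.size==4 else M
    d=M@np.linalg.inv(K)@np.array([uv[0],uv[1],1.]); return (o+d*(z-o[2])/d[2])
def down(yaw): # tool z down, tool x at yaw
    M=np.array([[np.cos(yaw),np.sin(yaw),0],[np.sin(yaw),-np.cos(yaw),0],[0,0,-1]])
    q=R.from_matrix(M).as_quat(); return [q[3],q[0],q[1],q[2]]
def save(im,n): cv2.imwrite("pics/"+n,cv2.cvtColor(im,cv2.COLOR_RGB2BGR))
def proj(c,p):
    K=np.array(c["camera_matrix"]);M=np.array(c["orientation"],float); M=rot(M) if M.size==4 else M
    v=K@M.T@(np.array(p)-np.array(c["origin"]));return v[:2]/v[2]
E
python3 - <<'E'
from h import *
a=vision.capture("scene");b=vision.capture("side")
cv2.imwrite("pics/a0.png",cv2.cvtColor(a,cv2.COLOR_RGB2BGR));cv2.imwrite("pics/b0.png",cv2.cvtColor(b,cv2.COLOR_RGB2BGR))
save(cv2.resize(a,(800,600)),"a.png");save(cv2.resize(b,(800,600)),"b.png")
for n in("scene","side","wrist"):print(n,vision.calibration(n))
s=state();print(s["eef_rot"],s["finger_gap"],s["time_s"],env.hold_point_z)
E
```

```text
pics
scene {'camera_matrix': array([[349.7624059 ,   0.        , 257.55148116],
       [  0.        , 349.7624059 , 189.97490404],
       [  0.        ,   0.        ,   1.        ]]), 'origin': array([ 946.92149498, -540.96761267,  540.84745944]), 'orientation': array([-0.45302023,  0.8205387 ,  0.30257335, -0.17302683])}
side {'camera_matrix': array([[386.41590969,   0.        , 259.7536225 ],
       [  0.        , 386.41590969, 194.56260153],
       [  0.        ,   0.        ,   1.        ]]), 'origin': array([141.19092546, 590.17591636, 775.12661927]), 'orientation': array([ 0.09730743, -0.24852583,  0.88941847, -0.3710808 ])}
wrist {'camera_matrix': array([[333.01502794,   0.        , 254.77073415],
       [  0.        , 333.01502794, 196.27685275],
       [  0.        ,   0.        ,   1.        ]]), 'origin': array([ 349.39587718, -552.72477396,  383.99104392]), 'orientation': array([ 0.11948355,  0.83536025, -0.53100025, -0.07704325])}
[-8.33535770e-04  9.76243214e-01  2.16675928e-01 -1.86544794e-04] 93.90554275547812 0.1 18.8
```

View pics/a.png

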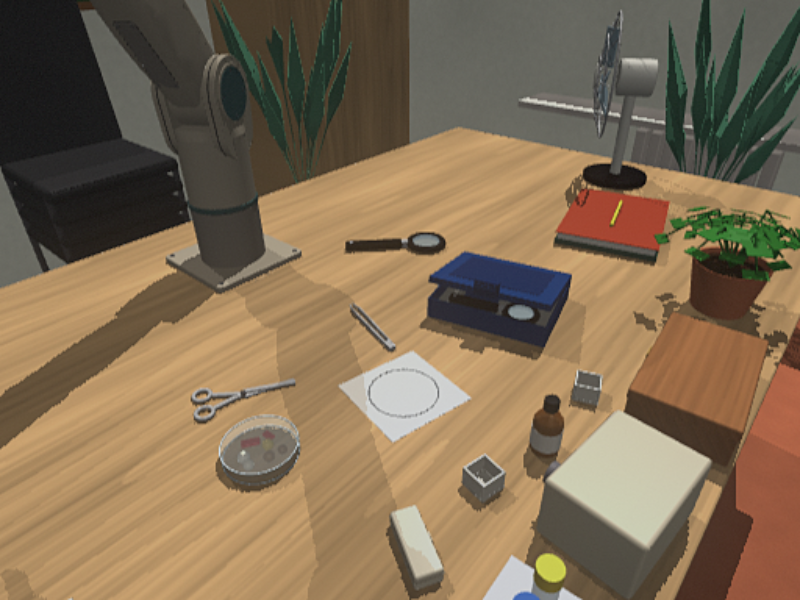

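View pics/b.png

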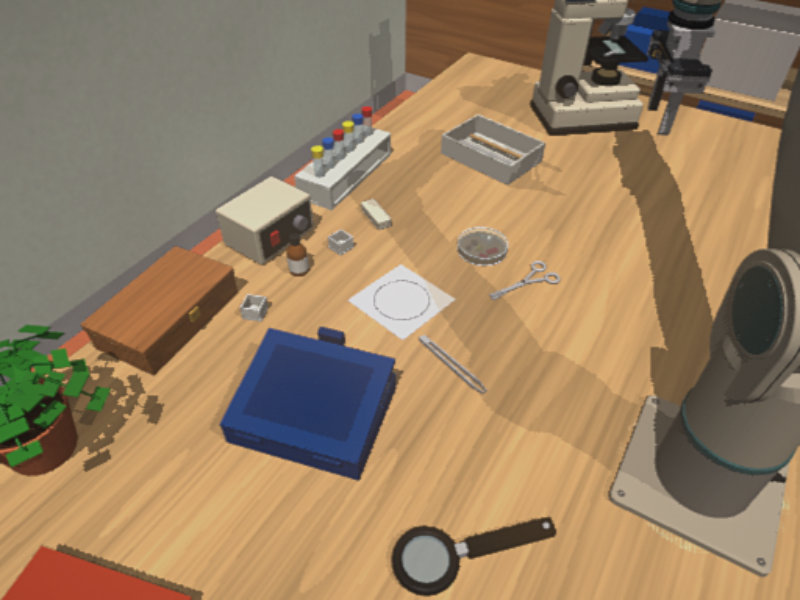

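The scene view (800x600) shows the dish at (259,450), the card at (405,395) and the case at (500,300), lid ajar. A black magnifier with a glass at (521,313) is visible in the row nearest the pull. The side view shows the dish at (483,246), the card at (402,300) and the lid pull at (331,337).

Run:
```python
from h import *
A=vision.calibration("scene");B=vision.calibration("side");s=1.5625
P=lambda c,l,z:np.array([ray(c,np.array(p)/s,z) for p in l]).round(0)
for n,c,f,cc,dd in(("sc",A,"pics/a0.png",[(412,351),(470,397),(393,440),(340,388)],[(219,450),(300,447),(259,416),(259,486)]),("si",B,"pics/b0.png",[(402,264),(455,299),(403,338),(349,299)],[(458,244),(509,245),(483,228),(483,265)])):
    im=cv2.imread(f);h=cv2.cvtColor(im,cv2.COLOR_BGR2HSV)
    k=P(c,cc,0);print(n,"card",k[:,:2].tolist(),k.mean(0))
    print("dish z10",P(c,dd,10)[:,:2].tolist(),P(c,dd,10).mean(0))
    m=cv2.inRange(h,(105,120,20),(125,255,255))
    ct=max(cv2.findContours(m,0,2)[0],key=cv2.contourArea);print("blue",(cv2.approxPolyDP(ct,3,True)[:,0]*s).round().tolist())
print("case bottom sc",P(A,[(428,313),(545,346)],0)[:,:2].tolist())
print("case bottom si",P(B,[(225,442),(358,479),(393,392)],0)[:,:2].tolist())
pr=[(498,285),(331,337)]
# triangulate pull
def od(c,p):
    o=np.array(c["origin"]);q=ray(c,np.array(p)/s,0);d=q-o;return o,d/np.linalg.norm(d)
def tri(p,q):
    (a,u),(b,v)=od(A,p),od(B,q);t=np.linalg.lstsq(np.c_[u,-v],b-a,rcond=None)[0];return ((a+u*t[0]+b+v*t[1])/2).round(0),np.linalg.norm(a+u*t[0]-b-v*t[1]).round(1)
print("dish",tri((259,449),(483,246)))
print("others: scissors",P(A,[(205,413),(192,390),(296,382)],4)[:,:2].tolist(),"forceps",P(A,[(352,307),(393,348)],4)[:,:2].tolist())
```

```text
sc card [[497.0, -4.0], [630.0, -33.0], [600.0, -166.0], [472.0, -140.0]] [549.75 -85.75   0.  ]
dish z10 [[449.0, -329.0], [524.0, -259.0], [438.0, -259.0], [533.0, -330.0]] [ 486.   -294.25   10.  ]
blue [[431.0, 275.0], [472.0, 286.0], [467.0, 278.0], [475.0, 275.0], [500.0, 281.0], [500.0, 292.0], [544.0, 303.0], [570.0, 275.0], [470.0, 253.0]]
si card [[597.0, -173.0], [464.0, -140.0], [495.0, -8.0], [629.0, -38.0]] [546.25 -89.75   0.  ]
dish z10 [[528.0, -273.0], [439.0, -324.0], [508.0, -347.0], [457.0, -242.0]] [ 483.  -296.5   10. ]
blue [[269.0, 330.0], [220.0, 423.0], [228.0, 439.0], [328.0, 469.0], [280.0, 450.0], [230.0, 441.0], [223.0, 428.0], [228.0, 425.0], [238.0, 436.0], [262.0, 436.0], [317.0, 452.0], [314.0, 458.0], [336.0, 464.0], [325.0, 453.0], [355.0, 462.0], [392.0, 359.0]]
case bottom sc [[448.0, 99.0], [654.0, 146.0]]
case bottom si [[613.0, 305.0], [412.0, 253.0], [450.0, 99.0]]
dish (array([ 484., -295.,    8.]), np.float64(2.7))
others: scissors [[370.0, -301.0], [313.0, -286.0], [416.0, -176.0]] forceps [[334.0, 22.0], [471.0, -21.0]]
```

Run:
```python
import cv2
a=cv2.imread("pics/a0.png")[150:235,255:385];b=cv2.imread("pics/b0.png")[195:310,130:265]
a=cv2.resize(a,(390*1,255));b=cv2.resize(b,(405,345))
import numpy as np
c=np.zeros((600,405,3),np.uint8);c[:255,:390]=a;c[255:]=b;cv2.imwrite("pics/c.png",c)
```

```text
(no output)
```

View pics/c.png

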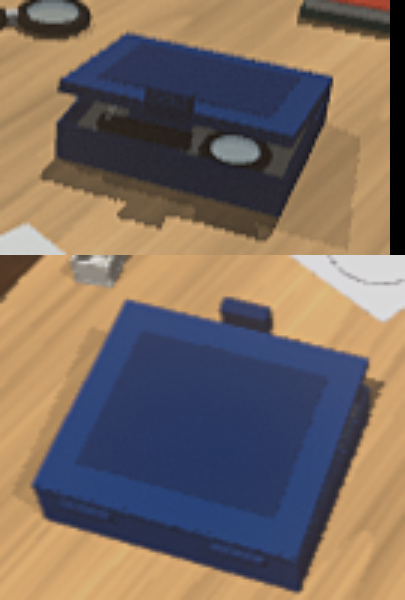

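Run:
```python
from h import *
d=np.array([64,207.])/np.hypot(64,207)
p=np.array([484,-295])-90*d
env.move_to([*p,150],down(1.271)); set_gripper(60)
c=vision.calibration("wrist");im=vision.capture("wrist");np.save("w1.npy",im)
import pickle;pickle.dump(c,open("w1.pkl","wb"))
save(im,"w1.png");print(state()["time_s"],state()["tool_pos"],proj(c,[484,-295,10]),proj(c,[548,-88,0]))
```

```text
1.9417 [ 457.45949694 -380.9231126   149.99606048] [255.19895229  91.15487166] [ 255.68126889 -207.38243715]
```

View pics/w1.png

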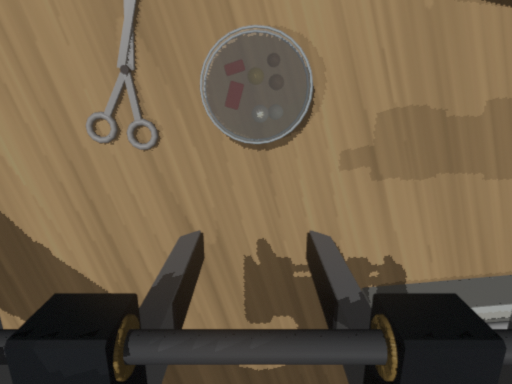

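The wrist view shows the dish rim centred at about (257,85), between and ahead of the fingers, with the scissors well to its left. I'll push now and stop short to look.

Run:
```python
from h import *
import pickle
c=pickle.load(open("w1.pkl","rb"));D=ray(c,(257,84.5),20)[:2];C=np.array([548,-88.]);print("dish",D)
d=(C-D)/np.linalg.norm(C-D);q=down(np.arctan2(d[1],d[0]))
env.servo_line([*(D-85*d),60],q); env.servo_line([*(D-85*d),5],vel=80)
env.servo_line([*(D-55*d),5],vel=80)
env.servo_line([*(C-(48+15)*d),5],vel=60)
env.dwell(.2)
c=vision.calibration("wrist");im=vision.capture("wrist");pickle.dump(c,open("w2.pkl","wb"))
save(im,"w2.png");print(state()["time_s"],state()["tool_pos"],state()["force"],d,proj(c,[*C,0]))
```

```text
dish [ 487.08266468 -290.30877208]
7.8417 [ 529.801534   -148.38807519    4.98297982] [ 0.84876538  0.59410242 -0.00339962] [0.28832345 0.95753307] [255.54672566 137.25452318]
```

View pics/w2.png

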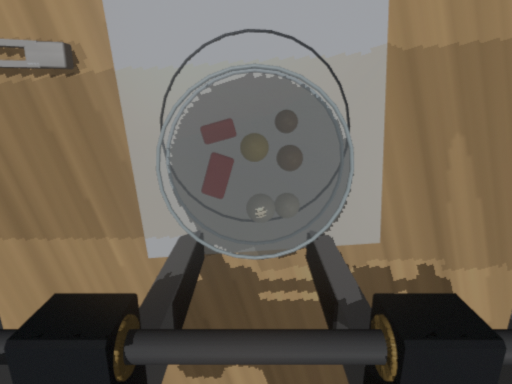

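The printed circle is centred at about (255.5,125.5) and the dish rim at about (255,161.5), so they are laterally aligned. I'll compute the remaining advance and finish the push.

Run:
```python
from h import *
import pickle
c=pickle.load(open("w2.pkl","rb"));D=ray(c,(255,161.5),20)[:2];C=ray(c,(255.5,125.5),0)[:2]
e=C-D;T=np.array(state()["tool_pos"][:2]);d=np.array([0.28832,0.95753]);print(D,C,e,e@d,(D-T)@d)
env.servo_line([*(T+e@d*d),5],vel=25);env.dwell(.2)
c=vision.calibration("wrist");im=vision.capture("wrist");pickle.dump(c,open("w3.pkl","wb"))
save(im,"w3.png");print(state()["time_s"],proj(c,[*C,0]),proj(c,[*C,20]))
```

```text
[544.88402523 -97.26829729] [549.78762557 -81.93544708] [ 4.90360035 15.33285022] 16.095470118984753 53.297304801995935
8.8833 [255.40896892 154.76500983] [255.50831693 161.25997488]
```

View pics/w3.png

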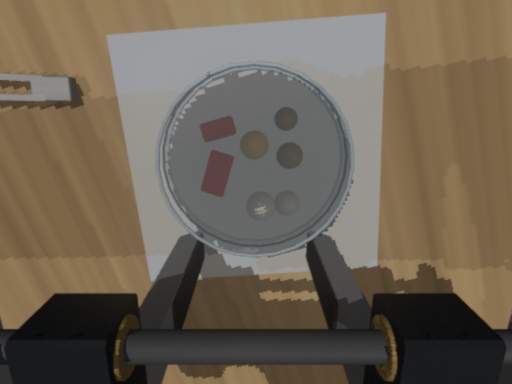

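Run:
```python
from h import *
import pickle
d=np.array([0.28832,0.95753]);T=np.array(state()["tool_pos"][:2])
env.servo_line([*(T-20*d),5],vel=80);env.servo_line([*(T-25*d),110],vel=150)
c=vision.calibration("wrist");im=vision.capture("wrist");pickle.dump(c,open("w4.pkl","wb"));cv2.imwrite("pics/w4raw.png",im[:,:,::-1])
u,v=proj(c,[549.8,-82,0]).round().astype(int);print(u,v,state()["time_s"])
x0,y0=max(u-110,0),max(v-110,0);cr=im[y0:v+110,x0:u+110];print(x0,y0,cr.shape)
save(cv2.resize(cr,None,fx=2.5,fy=2.5,interpolation=cv2.INTER_CUBIC),"w4.png")
```

```text
256 105 10.1833
146 0 (215, 220, 3)
```

View pics/w4.png

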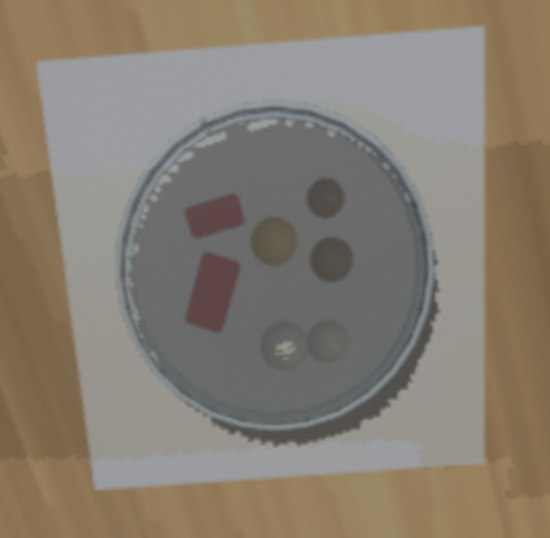

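The crop shows the card corners at (38,62), (485,27), (485,463) and (97,489), and the dish rim centred at about (275,265), close to central on the card.

Run:
```python
from h import *
import pickle
c=pickle.load(open("w4.pkl","rb"));f=lambda p:np.array(p)/2.5+[146,0]
k=np.array([ray(c,f(p),0)[:2] for p in[(38,62),(485,27),(485,463),(97,489)]]);print(k.round(1).tolist(),k.mean(0))
a=np.linalg.lstsq(np.c_[k[2]-k[0],k[1]-k[3]],k[1]-k[0],rcond=None)[0];print("diag",k[0]+a[0]*(k[2]-k[0]))
print([np.linalg.norm(k[i]-k[i-1]).round(1) for i in range(4)])
print("dish",[ray(c,f((275,265)),z)[:2].round(1).tolist() for z in(18,20)],[ray(c,f(p),20)[:2].round(1).tolist() for p in[(118,262),(432,262),(277,102),(277,428)]])
```

```text
[[495.8, -2.3], [632.4, -33.0], [601.9, -169.8], [465.6, -139.1]] [548.91115398 -86.04054418]
diag [548.87710112 -86.08496184]
[np.float64(140.0), np.float64(140.0), np.float64(140.1), np.float64(139.8)]
dish [[549.5, -82.3], [549.6, -82.2]] [[503.0, -67.4], [596.6, -95.4], [563.4, -37.8], [535.4, -132.1]]
```

Run:
```python
from h import *
import pickle
from scipy.optimize import least_squares
c=pickle.load(open("w2.pkl","rb"));g=cv2.cvtColor(cv2.imread("pics/w2.png"),cv2.COLOR_BGR2GRAY).astype(float)
P=[]
for a in np.radians(np.arange(-150,-29,3)):
    r=np.arange(84,112,.5);xs=255.5+r*np.cos(a);ys=127+r*np.sin(a)
    v=cv2.remap(g.astype(np.float32),xs.astype(np.float32)[None],ys.astype(np.float32)[None],1)[0]
    i=v.argmin()
    if v[i]<np.median(v)-30:P.append(ray(c,(xs[i],ys[i]),0)[:2])
P=np.array(P)
s=least_squares(lambda x:np.hypot(*(P-x[:2]).T)-x[2],[549,-84,51],loss="soft_l1");print(len(P),s.x,s.cost)
s=least_squares(lambda x:np.hypot(*(P-x[:2]).T)-51,[549,-84],loss="soft_l1");print(s.x,s.cost)
for w in("w3","w4raw"):
    im=cv2.imread(f"pics/{w}.png");h=cv2.cvtColor(im,cv2.COLOR_BGR2HSV);m=((h[...,1]<60)&(h[...,2]>85)).astype(np.uint8)
    m[235:]*=(w!="w3")
    ct=max(cv2.findContours(m,0,2)[0],key=cv2.contourArea);c=pickle.load(open(w[:2]+".pkl","rb"))
    Q=np.array([ray(c,p[0],0)[:2] for p in ct],np.float32);print(w,cv2.minAreaRect(Q))
```

```text
41 [548.20639655 -85.71354346  51.02268716] 0.40234249029127955
[548.21412576 -85.68827463] 0.40264365541854463
w3 ((550.50048828125, -74.90306091308594), (119.20899200439453, 141.03858947753906), 77.33326721191406)
w4raw ((547.929931640625, -85.38430786132812), (141.03890991210938, 140.4225616455078), 77.40957641601562)
```

Run:
```python
import cv2,numpy as np
a=cv2.imread("pics/w2.png")[0:270,100:400];b=cv2.imread("pics/w3.png")[40:300,100:400]
c=np.zeros((300*1,800,3),np.uint8)
A=cv2.resize(a,(400,360));B=cv2.resize(b,(400,347));c=np.zeros((360,800,3),np.uint8);c[:,:400]=A;c[:347,400:]=B
cv2.imwrite("pics/cmp.png",cv2.convertScaleAbs(c,alpha=1.3))
```

```text
(no output)
```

View pics/cmp.png

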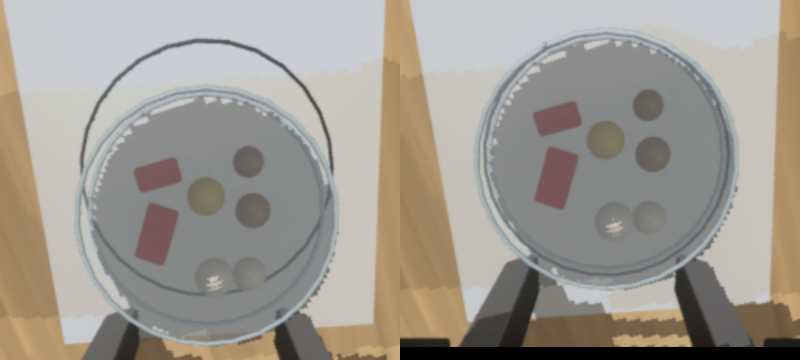

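The dish is on the circle: casting the rim points gives a centre of about (549.4,-84.9) against a card centre of (548.5,-85.8), so about 1 mm off. The comparison picture agrees, with the circle concentric under the dish at right. Next is the lid: I'll estimate the ajar angle and look from close by.

```bash
cat >> h.py <<'E'
CC=np.array([532,201.]);CY=0.24
ex=np.array([np.cos(CY),np.sin(CY)]);ey=np.array([-ex[1],ex[0]])
def own(x,y,z): return np.array([*(CC+x*ex+y*ey),z])
def pull(a): t=a+np.arctan2(23,177);r=np.hypot(177,23);return own(0,85-r*np.cos(t),38+r*np.sin(t))
E
python3 - <<'E'
from h import *
import pickle
A=vision.calibration("scene");B=vision.calibration("side")
for a in np.arange(0,.4,.05):
    p=pull(a);print(a.round(2),p.round(),(proj(A,p)-[312,184.5]).round(1),(proj(B,p)-[212,215]).round(1))
p=pull(.15)
q=down(CY+np.pi/2)
T=p-np.array([*(30*ey),0]); 
env.move_to([T[0],T[1],190],q)
c=vision.calibration("wrist");im=vision.capture("wrist");pickle.dump(c,open("w5.pkl","wb"));save(im,"w5.png")
print(T,state()["time_s"],state()["joints"]);
for a in(.05,.15,.25):print(proj(c,pull(a)))
E
```

```text
0.0 [554. 112.  61.] [-2.   8.7] [0.3 6.4]
0.05 [554. 113.  70.] [-1.6  5.5] [-0.2  4.4]
0.1 [553. 115.  79.] [-1.1  2.2] [-0.7  2.6]
0.15 [553. 117.  87.] [-0.5 -1.1] [-1.4  0.8]
0.2 [552. 120.  96.] [ 0.1 -4.5] [-2.1 -0.8]
0.25 [551. 123. 104.] [ 0.7 -8. ] [-2.9 -2.2]
0.3 [550. 126. 112.] [  1.4 -11.4] [-3.7 -3.6]
0.35 [549. 130. 120.] [  2.2 -14.9] [-4.7 -4.7]
[559.71027965  87.76588341  87.19228424] 11.25 [-0.05373404  0.53391276 -0.2235545   1.76936126  0.15181065  0.8570446
 -0.11101664]
[255.55090827 161.79796719]
[255.57069156 160.85385711]
[255.58992037 157.55263944]
```

View pics/w5.png

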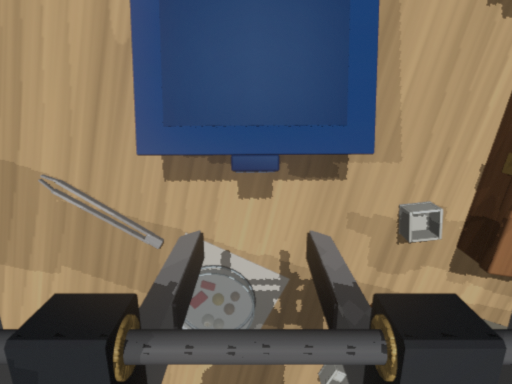

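The wrist view shows the shut-ish lid with the pull at (255.5,162), within a pixel of the prediction for a = 0.15. I'll grip it and swing the lid open.

Run:
```python
from h import *
off=np.array([*(-1.5*ey),-9.])
p=pull(.15)+off
set_gripper(70)
env.servo_line([p[0],p[1],170],vel=150);hit=env.servo_line(p,vel=60,f_stop=6);print("hit",hit,state()["tool_pos"]-p)
set_gripper(30,12);s=state();print("gap",s["finger_gap"],s["force"],s["time_s"])
if 36<s["finger_gap"]<44:
    for a in np.arange(.25,1.96,.1):
        env.servo_line(pull(a)+off,vel=110);s=state()
        F=s["force"];
        if np.linalg.norm(F)>12:print(a,F.round(1))
    s=state();print(a,s["finger_gap"],s["force"],s["time_s"],s["tool_pos"])
```

```text
hit False [0.24311264 0.14773582 0.33483949]
gap 39.631353769578695 [-1.15894498 -1.10758609  0.67081104] 14.2917
1.9499999999999997 39.87419353367673 [-7.87694505 -0.13957203  0.36206516] 19.8417 [489.65101956 368.43129268 185.6930197 ]
```

Run:
```python
from h import *
import pickle
set_gripper(75);T=np.array(state()["tool_pos"])
env.servo_line([T[0],T[1],T[2]+70],vel=150)
env.servo_line(own(-35,-41,260),rotation=down(CY),vel=200)
set_gripper(60);env.servo_line(own(-35,-41,150),vel=150)
c=vision.calibration("wrist");im=vision.capture("wrist");pickle.dump(c,open("w6.pkl","wb"));save(im,"w6.png")
print(state()["time_s"],state()["joints"],[proj(c,own(x,y,28)).round() for x,y in((-35,-41),(49,-41),(49,41),(-35,41))])
```

```text
24.2917 [-0.45860576  0.53644979  0.16733392  1.91248421 -0.13240046  0.70122432
 -1.54401091] [array([256., 191.]), array([256.,  98.]), array([162.,  98.]), array([169., 191.])]
```

View pics/w6.png

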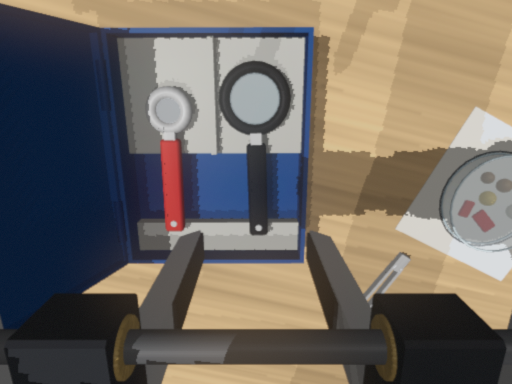

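The lid is open and stays up. The large black magnifier is in the front row, with its glass at (255,98) and handle middle at about (257,188). The red one is in the other row. I'll grasp the black one.

Run:
```python
from h import *
import pickle
c=pickle.load(open("w6.pkl","rb"))
G=ray(c,(255,98),26)[:2];E=ray(c,(258.3,232),28)[:2];u=(G-E)/np.linalg.norm(G-E);yaw=np.arctan2(u[1],u[0])
g=G-84*u;print("glass",G,"grip",g,"yaw",yaw,"own",(g-CC)@ex,(g-CC)@ey,np.linalg.norm(G-E))
set_gripper(42)
env.servo_line([*g,60],rotation=down(yaw),vel=100)
print("hit",env.servo_line([*g,7],vel=50,f_stop=6),state()["tool_pos"])
set_gripper(5,40);s=state();print(s["finger_gap"],s["grip_force"],s["force"])
if 15<s["finger_gap"]<21:
    T=s["tool_pos"];env.servo_line([T[0],T[1],130],vel=60)
    s=state();print(s["finger_gap"],s["grip_force"],s["force"],s["time_s"])
    np.save("g.npy",[*g,*G,yaw])
```

```text
glass [588.97234013 173.73563708] grip [507.94993242 151.56878236] yaw 0.267054117491902 own -35.1106742016086 -42.2976546034449 125.4187794660867
hit False [508.23684858 151.62142537   7.29076326]
17.790066508113203 39.99518573284149 [-0.9742281   0.95831162  1.01682017]
17.73204714500778 39.99391436576843 [ 0.47814769 -0.31928534 -0.09609921] 29.7583
```

Run:
```python
from h import *
import pickle
yaw=.2671;u=np.array([np.cos(yaw),np.sin(yaw)]);D=np.array([549.2,-85.]);t=D-84*u
env.servo_line([*t,130],vel=120);env.servo_line([*t,65.3],vel=50);env.dwell(.5)
s=state();print(s["tool_pos"],s["finger_gap"],s["force"],s["time_s"])
for n in("scene","side"):
    c=vision.calibration(n);im=vision.capture(n);save(im,f"f_{n}.png")
    e=proj(c,[*D,80]);print(n,"expect eye",e.round(1))
    m=(im.max(2)<60).astype(np.uint8);x0,y0=(e-40).astype(int);w=m[y0:y0+80,x0:x0+80]
    cs,h=cv2.findContours(w,cv2.RETR_CCOMP,2)
    for k,hh in zip(cs,h[0]):
        if cv2.contourArea(k)>60:
            el=cv2.fitEllipse(k);p=np.array(el[0])+[x0,y0];print("hole" if hh[3]>=0 else "outer",p.round(1),np.round(el[1],1),"z80:",ray(c,p,80).round(1))
```

```text
[ 468.1994059  -107.15779344   65.31870821] 17.410768759602234 [-0.39723158 -0.21888567  0.17997239] 34.0333
scene expect eye [258.2 222.5]
outer [257.8 222.5] [18.  28.1] z80: [548.7 -85.4  80. ]
hole [258.  221.3] [14.7 22.1] z80: [546. -82.  80.]
outer [234.  200.9] [18.7 36.6] z80: [450.4 -57.9  80. ]
side expect eye [255.9 170.9]
```

Run:
```python
from h import *
c0=vision.calibration("wrist");im0=vision.capture("wrist");save(im0,"f_wrist.png")
for n in("side","wrist"):
    c=vision.calibration(n) if n=="side" else c0;im=im0 if n=="wrist" else cv2.cvtColor(cv2.imread("pics/f_side.png"),4)
    z=80 if n=="side" else 86
    e=proj(c,[549.2,-85,z]);H=75 if n=="wrist" else 30;x0,y0=np.maximum(e-H,0).astype(int)
    print(n,e.round(1))
    for t in(45,60,75,90):
        w=(im.max(2)<t).astype(np.uint8)[y0:y0+2*H,x0:x0+2*H]
        cs,h=cv2.findContours(w,cv2.RETR_CCOMP,2)
        for k,hh in zip(cs,h[0] if h is not None else []):
            if cv2.contourArea(k)>150:
                el=cv2.fitEllipse(k);p=np.array(el[0])+[x0,y0];print(t,"hole" if hh[3]>=0 else "outer",p.round(1),np.round(el[1],1),ray(c,p,z).round(1))
```

```text
side [255.9 170.9]
75 outer [256.6 170.9] [15.2 21.2] [547.4 -85.9  80. ]
75 hole [256.6 170.2] [13.  18.1] [548.9 -88.3  80. ]
75 outer [278.9 156.2] [16.2 20.8] [ 526.4 -172.9   80. ]
90 outer [256.5 171. ] [15.6 21.2] [547.6 -85.7  80. ]
90 hole [256.6 170.2] [12.  18.1] [548.9 -88.4  80. ]
90 outer [279.1 156. ] [17.7 21.4] [ 526.2 -174.    80. ]
wrist [257.3  95.3]
45 outer [264.8  92.6] [ 99.  123.6] [551.3 -88.   86. ]
60 outer [255.6  92.9] [132.4 139.1] [550. -84.  86.]
60 hole [203.6  96.4] [19.2 56.9] [542.2 -61.5  86. ]
60 hole [255.   95.1] [ 96.2 100. ] [549. -84.  86.]
75 outer [255.5  92.9] [133.5 139.8] [550.  -83.9  86. ]
75 hole [255.   95.1] [95.3 99.4] [549. -84.  86.]
90 outer [255.4  93. ] [134.  140.5] [549.9 -83.9  86. ]
90 hole [255.1  95.1] [94.5 98.7] [549. -84.  86.]
```

All three views put the glass within about 2 mm of the dish centre at a height of 80 mm, and the grip is steady. I'm handing it in.

```bash
python3 -c "
from h import *
print(job.sign_off())"
```

```text
the job is handed in; nothing more can be done
None
```

I handed the job in at about 34 s: the dish sits on the printed circle (about 1 mm off centre), the case lid is open, and the arm is holding the large black magnifier over the dish, glass about 8 cm up and within about 2 mm of centre; I didn't measure its tilt directly.

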